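Show which knob works the casserole's burner

ROBOT

A 7-joint arm with a two-finger parallel gripper is mounted at the origin on the work surface. World frame = base frame: x ahead of the robot, y to its left, z up, the work surface at z = 0. Lengths are in m, angles in rad, forces in N, time in s.
With the tool pointing down it reaches from about 0.4 to 0.85 m from the base axis. Payload 10.4 kg.
Tool frame: the origin (TCP) lies between the finger pads, 19 mm behind the fingertips; this is the grasp point; z points along the fingers, y is the line along which they close (so a half turn about z gives the same grasp; the last joint's range is limited). The gripper opens to 87 mm and grips with 3 to 60 N. Pads are 19 mm wide; open, the fingers measure 117 mm over their backs; the gripper's body (75 mm by 190 mm) begins 51 mm behind the grasp point.
Start: joints at [1.232, 0.332, -0.065, 1.46, 0.022, 1.35, -0.088], TCP at [0.194, -0.594, 0.241] pointing down, gripper open.
Joint ranges: [-2.6, 2.6], [-0.5, 2.12], [-1.47, 1.34], [0.16, 2.42], [-1.27, 4.41], [0.06, 2.06], [-2.6, 2.6]. Speed limits (rad/s): [2.22, 2.22, 2.79, 2.79, 3.14, 3.14, 3.14].

INTERFACE

Orientations are given as a unit quaternion [x, y, z, w].
In Python, from bench import r gives the robot as it stands.
- The arm moves only by the tool play_rows, never from a script. Its arguments are lists of equal length, an entry for each row: "claw": the closure, from 0 (fully open) to 1 (shut); "delta_pos": the shift along the tool's x, y, z scaled (see below), a list of three; "delta_rot": the turn, a rotation vector about the tool's x, y, z scaled (see below), a list of three. A call has 1 to 8 rows; each row shifts and turns the commanded pose from where the row before left it, along the tool's axes as they then stand; what a row does not reach is not made up. The controller multiplies each number of a shift by 200 mm and each number of a turn by pi rad. A row lasts 1/10 s, in which the tool goes at most 50 mm and 8.59 degrees, less where a joint would pass 70% of its speed; a pose out of reach is approached as far as the arm can. A call with a number of a shift or a turn outside -1 to 1 is refused whole. A call with a gripper value outside its range is refused whole. The fingers move at their own pace and stop on an object; "squeeze" is the grip in N (left out, the last holds). Time passes only in rows, so rows that do not move let the fingers close. It gives the time, the measured TCP pose, the force, the opening and the grip force at its end, in the units of the state.
- r.read_state(): the state, without advancing time (a new reading comes with each control period).
- r.camera(name): name is "side" or "top" or "wrist"; returns a dict with "pixels" (420x560x3 uint8, red, green, blue), "camera_matrix" (3x3 intrinsics, pixels), "cam_to_world" (4x4, takes a point from camera to world coordinates); the wrist camera has in their place "hand_eye" (4x4, takes a point from camera to tool coordinates, whose origin is the TCP and whose axes are the flange's). Camera axes: x right, y up, looking along -z (the intrinsics and any distortion apply to the point x, -y, -z); pixel columns grow to the right and rows downward; lengths in m; the calibration is good to about 2 mm. A picture is of the moment at which its call begins: read the wrist's pose just before it. There is no depth.
- r.close_job(): hands the job in; it is judged then, once.
The state is a dict: "time": time; "joint_positions": joint angles; "joint_vel": joint speeds; "joint_torque": joint torques, N m; "ee_pos": TCP position; "eef_rot": TCP orientation; "ft_force": force on the tool from outside, world axes, zero at the start; "torque": the same for the moment, N m; "width": finger opening in m; "grip_force": force on a finger pad.
Only numpy, scipy, OpenCV 4.12 (cv2) and the standard library are available. Lean on these libraries where they do the work, as an engineer would, in place of code of your own. Each camera call takes 0.05 s, during which the arm holds its last target. There are 200 camera calls.

TASK

Show a new helper which knob of the hob heats the casserole, the lidded pot with two loop handles: point straight down at the knob on its lid, fingertips 2 to 3 cm above it, for two seconds. Then point in the same way at the control knob of the burner it stands on (knobs and burners are in the same left-to-right order) for two seconds, and finish still pointing there. Touch nothing at any time, and point at no other knob or pan.

Things in the scene. Friction and masses are not known exactly. Their poses are not given: they have to be found in the camera images.
- hob: Steel three-burner gas hob fixed on the counter, 340 (x) by 700 (y) mm, steel top at 20 mm, black grates up to 45 mm. Origin: centre of underside; x away from the robot, y left. Burners in a row at x +35, y +225, 0, -225 mm, a pan on each; three knobs in a closer row along the front at x -125, y +90, 0, -90 mm, in the same order: left knob works left burner, and so on.
- left_burner (a point): Point at the middle of the left burner as seen from the robot (left is +y), at the top of its grate, 45 mm above the counter; hob axes.
- middle_burner (a point): Point at the middle of the middle burner as seen from the robot (left is +y), at the top of its grate, 45 mm above the counter; hob axes.
- right_burner (a point): Point at the middle of the right burner as seen from the robot (left is +y), at the top of its grate, 45 mm above the counter; hob axes.
- left_knob_top (a point): Top centre of the left control knob, which works the left burner as seen from the robot (left is +y): a black round knob, 42 mm across with a raised bar on top; its top is 52 mm above the counter. It turns freely on an upright axis; hob axes, z up.
- middle_knob_top (a point): Top centre of the middle control knob, which works the middle burner as seen from the robot (left is +y): a black round knob, 42 mm across with a raised bar on top; its top is 52 mm above the counter. It turns freely on an upright axis; hob axes, z up.
- right_knob_top (a point): Top centre of the right control knob, which works the right burner as seen from the robot (left is +y): a black round knob, 42 mm across with a raised bar on top; its top is 52 mm above the counter. It turns freely on an upright axis; hob axes, z up.
- casserole: Dark blue enamelled pot 160 mm across with TWO small loop handles one at either side (216 mm over the loops, along its y) and a lid with a flat round steel knob. The tallest pan, 134 mm to the top of the lid knob; lid and pot are one piece. Loose, on one of the burners, within 6 mm of its middle. Origin: centre of its underside, z up.
- casserole_lid_top (a point): Top centre of the casserole's steel lid knob (34 mm across, 134 mm above the casserole's underside, so about 179 mm above the counter); casserole axes, z up.
- saucepan: Bystander: dark blue enamelled saucepan 148 mm across with lid, steel lid knob and ONE long steel handle along its +x (away from the robot); 97 mm high, handle reaches 217 mm from its centre. Loose, on another burner. Origin: centre of its underside.
- saucepan_lid_top (a point): Top centre of the saucepan's lid knob, 97 mm above its underside.
- frying_pan: Bystander: open dark blue frying pan 188 mm across, 38 mm high, one long steel handle along its +x (away from the robot), reaching 237 mm from its centre and 62 mm above its underside. Loose, on the remaining burner. Origin: centre of its underside.
- pepper_mill: Bystander: dark wooden pepper mill, 54 mm across, 150 mm tall, upright on the hob's steel front strip, left or right of the knobs. Origin: centre of its underside.
- salt_jar: Bystander: white jar with steel cap, 68 mm across, 85 mm tall, on the hob's steel front strip, at the other end from the mill. Origin: centre of its underside.
Mind the look-alikes: they are no part of the job. Leave any orange look-alike of the casserole alone.

How it is judged:
By the outcome, as a careful person would: the job done as asked, in the order asked, and still so for the second after the job is handed in, with the robot touching nothing.
It also fails if it takes over 38 s, if anything falls off the work surface, if the arm or the gripper's body presses on something with over 40 N, if the wrist force passes 120 N, or if a joint passes its speed limit or range.

## Working session

There is one attempt and no reset: what is moved stays moved. The work goes in short steps, Python scripts to look and compute and a tool call to move; the robot and the scene stay as the last step left them, time stands still between calls to the robot, and variables do not carry over. Pictures are saved under pics/ and viewed, at most 10 in all, crops included, and the job is handed in when it is done.

Besides the shell and the picture viewer there is one more tool, called after "Call:" by a JSON object that holds its "api" and its "payload", one argument or row to a line. play_rows: Moves the arm, as the interface text tells. Shifts and turns lie within -1 to 1; 1 stands for 200 mm of shift or pi rad of turn. Its arguments: {"type":"object","properties":{"claw":{"type":"array"},"delta_pos":{"type":"array"},"delta_rot":{"type":"array"},"squeeze":{"type":"number"}},"required":["claw","delta_pos","delta_rot"]}

```bash
mkdir -p pics
python3 - <<'E'
from bench import r
import cv2,numpy as np
s=r.read_state();print(s['time'],s['ee_pos'],s['eef_rot'],s['width'])
for n in('top','side'):
    c=r.camera(n);cv2.imwrite(f'pics/{n}0.png',c['pixels'][...,::-1]);np.savez(f'{n}0.npz',**{k:v for k,v in c.items()});print(n,c.keys(),c['camera_matrix'],c['cam_to_world'])
E
```

```text
0.0 [ 0.19397663 -0.59373914  0.24043066] [ 9.87560269e-01  1.57239197e-01 -1.57532664e-04 -7.24227578e-04] 0.08734181803725315
top dict_keys(['pixels', 'camera_matrix', 'cam_to_world']) [[428.87174731   0.         272.57694528]
 [  0.         428.87174731 212.78077981]
 [  0.           0.           1.        ]] [[ 0.00923447  0.9799609  -0.19897577  0.2766395 ]
 [-0.99992656  0.01061124  0.00585402  0.09394443]
 [ 0.00784809  0.1989071   0.97998693  1.16363847]
 [ 0.          0.          0.          1.        ]]
side dict_keys(['pixels', 'camera_matrix', 'cam_to_world']) [[386.57095949   0.         279.41209888]
 [  0.         386.57095949 209.50828649]
 [  0.           0.           1.        ]] [[-0.93315865  0.21718742 -0.28643421  0.14854366]
 [-0.35937067 -0.5454304   0.75720433  0.95308096]
 [ 0.00822533  0.80952783  0.58702389  0.81390817]
 [ 0.          0.          0.          1.        ]]
```

View pics/top0.png

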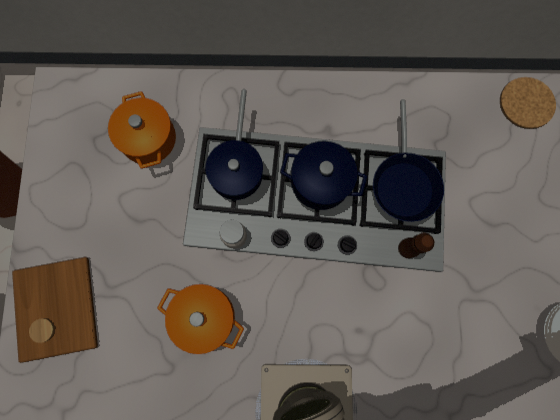

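View pics/side0.png

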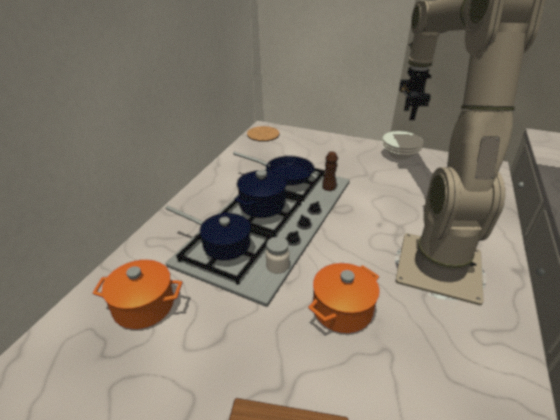

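The top view shows the blue two-loop casserole on the middle burner, with its lid knob at about (326,168). The knobs are at (280,238), (314,241) and (347,245), the mill is at the right (420,243) and the jar at the left (232,233). In the side view the lid knob is at about (261,174) and the middle knob at about (304,221).

```bash
cat > h.py <<'E'
import numpy as np,cv2
def ray(c,u,v):
    K=c['camera_matrix'];T=c['cam_to_world']
    d=T[:3,:3]@[(u-K[0,2])/K[0,0],-(v-K[1,2])/K[1,1],-1];return T[:3,3],d/np.linalg.norm(d)
def plane(c,p,z):
    o,d=ray(c,*p);return o+d*(z-o[2])/d[2]
def tri(rs):
    A=sum(np.eye(3)-np.outer(d,d) for o,d in rs);b=sum((np.eye(3)-np.outer(d,d))@o for o,d in rs)
    return np.linalg.solve(A,b)
def blobs(m,x0,y0,x1,y1,amin=8):
    n,l,s,c=cv2.connectedComponentsWithStats(m[y0:y1,x0:x1].astype(np.uint8))
    return [(np.round(c[i]+[x0,y0],1).tolist(),int(s[i,4]),s[i,2:4].tolist()) for i in range(1,n) if s[i,4]>=amin]
E
python3 - <<'E'
from h import *
t=dict(np.load('top0.npz'));s=dict(np.load('side0.npz'))
def steel(p):
    p=p.astype(int);return (p.min(2)>60)&(p.max(2)-p.min(2)<40)
def dark(p): return p.max(2)<60
print('lid top',blobs(steel(t['pixels']),305,150,345,190));print('lid side',blobs(steel(s['pixels']),248,165,274,184))
print('kn top',blobs(dark(t['pixels']),265,228,365,258));print('kn side',blobs(dark(s['pixels']),285,195,328,246))
# hob steel outline
a=cv2.resize(t['pixels'][140:260,225:375,::-1],None,fx=4,fy=4,interpolation=cv2.INTER_CUBIC)
b=cv2.resize(s['pixels'][160:250,235:335,::-1],None,fx=4,fy=4,interpolation=cv2.INTER_CUBIC)
cv2.imwrite('pics/crop.png',cv2.resize(np.hstack([a[:360,:400],b]),None,fx=1,fy=1));
E
```

```text
lid top [([326.0, 167.0], 140, [13, 13])]
lid side [([257.9, 169.8], 189, [19, 13])]
kn top [([280.6, 238.3], 272, [20, 18]), ([313.6, 241.6], 270, [19, 18]), ([347.0, 244.9], 280, [19, 19])]
kn side [([293.4, 203.5], 215, [22, 28]), ([314.3, 208.0], 87, [11, 10]), ([303.9, 222.2], 104, [13, 12]), ([292.9, 237.9], 113, [13, 12])]
```

View pics/crop.png

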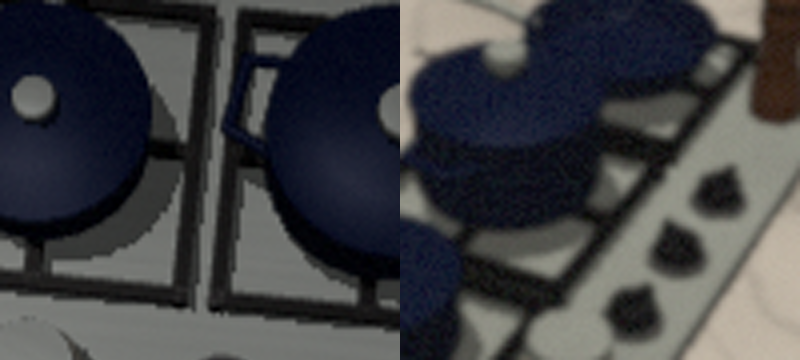

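The crop's right half (side view) shows the lid knob's top face at about (261.3,172.5). The middle control knob's top is at about (304,220), below its bar.

Run:
```python
from h import *
from bench import r
from scipy.spatial.transform import Rotation as R
t=dict(np.load('top0.npz'));s=dict(np.load('side0.npz'))
print('lid',tri([ray(t,326,167),ray(s,261.3,172.5)]),plane(t,(326,167),.179),plane(s,(261.3,172.5),.179))
print('knob',tri([ray(t,313.6,241.6),ray(s,304,220)]),plane(s,(304,220),.052))
for p in ((280.6,238.3),(313.6,241.6),(347,244.9)):print(plane(t,p,.047))
for n,p,z in(('jar',(231,232),.105),('mill top',(425,241),.17),('sauce lid',(233,165),.142)):print(n,plane(t,p,z))
q=r.read_state();print(R.from_quat(q['eef_rot']).as_matrix().round(4))
```

```text
lid [ 0.58964242 -0.03975224  0.17532098] [ 0.58992007 -0.03895999  0.179     ] [ 0.58552297 -0.03379576  0.179     ]
knob [ 0.42937443 -0.02171761  0.03886475] [ 0.42550542 -0.00515103  0.052     ]
[0.43522446 0.06557862 0.047     ]
[ 0.4273931 -0.0210417  0.047    ]
[ 0.41958707 -0.10855011  0.047     ]
jar [0.44154954 0.19086788 0.105     ]
mill top [ 0.41488354 -0.26921188  0.17      ]
sauce lid [0.60416619 0.18731302 0.142     ]
[[ 9.506e-01  3.105e-01 -5.000e-04]
 [ 3.105e-01 -9.506e-01  1.200e-03]
 [-1.000e-04 -1.300e-03 -1.000e+00]]
```

Call:
{"api": "play_rows", "payload": {
  "claw": [1,1,1,1],
  "delta_pos": [
    [0,0,-0.125],
    [0,0,-0.125],
    [0,0,-0.125],
    [0,0,-0.125]
  ],
  "delta_rot": [
    [0,0,0.0324],
    [0,0,0.0324],
    [0,0,0.0324],
    [0,0,0.0324]
  ]
}}

```text
time: 0.5
ee_pos: [0.194, -0.5939, 0.3419]
eef_rot: [0.999, -0.048, -0.0, -0.0]
ft_force: [0.1, 0.2, 0.1]
width: 0.0626
grip_force: 0.0
```

Call:
{"api": "play_rows", "payload": {
  "claw": [1,1,1,1,1,1,1,1],
  "delta_pos": [
    [0.106,-0.184,0],
    [0.106,-0.184,0],
    [0.106,-0.184,0],
    [0.106,-0.184,0],
    [0.106,-0.184,0],
    [0.106,-0.184,0],
    [0.106,-0.184,0],
    [0.106,-0.184,0]
  ],
  "delta_rot": [
    [0,0,0],
    [0,0,0],
    [0,0,0],
    [0,0,0],
    [0,0,0],
    [0,0,0],
    [0,0,0],
    [0,0,0]
  ]
}}

```text
time: 1.3
ee_pos: [0.3905, -0.3147, 0.3411]
eef_rot: [0.999, -0.046, -0.0, 0.0]
ft_force: [0.9, -0.7, -0.1]
width: 0.0027
grip_force: 0.0
```

Call:
{"api": "play_rows", "payload": {
  "claw": [1,1,1,1,1,1,1,1],
  "delta_pos": [
    [0.106,-0.184,0],
    [0.106,-0.184,0],
    [0.106,-0.184,0],
    [0.106,-0.184,0],
    [0.106,-0.184,0],
    [0.106,-0.184,0],
    [0.08,-0.14,0],
    [0,0,0]
  ],
  "delta_rot": [
    [0,0,0],
    [0,0,0],
    [0,0,0],
    [0,0,0],
    [0,0,0],
    [0,0,0],
    [0,0,0],
    [0,0,0]
  ]
}}

```text
time: 2.1
ee_pos: [0.5566, -0.0765, 0.3405]
eef_rot: [0.999, -0.042, -0.0, -0.001]
ft_force: [-0.2, 0.2, 0.2]
width: 0.0005
grip_force: 0.0
```

Run:
```python
from bench import r
import cv2,numpy as np
from scipy.spatial.transform import Rotation as R
s=r.read_state();c=r.camera('wrist');print(s['time'],s['ee_pos'],s['eef_rot'],s['width']);print(c['hand_eye'].round(3))
T=np.eye(4);T[:3,:3]=R.from_quat(s['eef_rot']).as_matrix();T[:3,3]=s['ee_pos'];c['cam_to_world']=T@c['hand_eye'];np.savez('w1.npz',**c)
cv2.imwrite('pics/w1.png',c['pixels'][...,::-1])
```

```text
2.1 [ 0.55656351 -0.07645656  0.34048147] [ 9.99113187e-01 -4.20845220e-02 -3.46169717e-04 -1.26972270e-03] 0.0004986914426371796
[[ 0.001  0.96   0.28   0.077]
 [ 1.    -0.001  0.001  0.   ]
 [ 0.001  0.28  -0.96  -0.144]
 [ 0.     0.     0.     1.   ]]
```

View pics/w1.png

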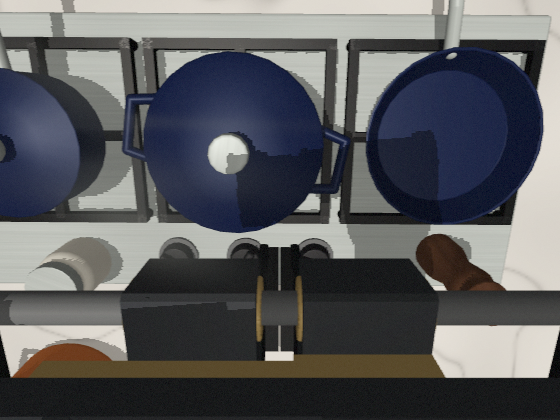

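The wrist view shows the steel lid knob on the two-loop pot at about (228,154), with three control knobs behind the fingers.

Run:
```python
from h import *
t=dict(np.load('top0.npz'));w=dict(np.load('w1.npz'));s=dict(np.load('side0.npz'))
p=w['pixels'].astype(int);m=(p[...,2]-p[...,0]<20)&(p.max(2)>60)
b=blobs(m,200,125,258,182,100);print(b)
u=(228,154)
print(tri([ray(t,326,167),ray(w,*u)]),tri([ray(t,326,167),ray(w,*u),ray(s,261.3,172.5)]),plane(w,u,.179),plane(t,(326,167),.179))
for u in((178,252),(245,252),(314,252)):print(plane(w,u,.045))
```

```text
[([228.0, 153.2], 1378, [43, 42])]
[ 0.59038377 -0.03795697  0.17947939] [ 0.58960797 -0.03814641  0.17645155] [ 0.59090593 -0.03692799  0.179     ] [ 0.58992007 -0.03895999  0.179     ]
[0.45406641 0.06173206 0.045     ]
[ 0.44715659 -0.02298381  0.045     ]
[ 0.44005125 -0.11009673  0.045     ]
```

Call:
{"api": "play_rows", "payload": {
  "claw": [1,1,1,1,1,1,1,1],
  "delta_pos": [
    [0.076,-0.103,0],
    [0.076,-0.103,0],
    [0,0,0.12],
    [0,0,0.12],
    [0,0,0.12],
    [0,0,0.1],
    [0,0,0],
    [0,0,0]
  ],
  "delta_rot": [
    [0,0,0],
    [0,0,0],
    [0,0,0],
    [0,0,0],
    [0,0,0],
    [0,0,0],
    [0,0,0],
    [0,0,0]
  ]
}}

```text
time: 2.95
ee_pos: [0.589, -0.0445, 0.2498]
eef_rot: [0.999, -0.046, -0.0, 0.0]
ft_force: [-0.6, 0.0, 0.2]
width: 0.0003
grip_force: 0.0
```

Call:
{"api": "play_rows", "payload": {
  "claw": [1,1,1,1],
  "delta_pos": [
    [0.002,-0.033,0.05],
    [0,0,0.05],
    [0,0,0.03],
    [0,0,0]
  ],
  "delta_rot": [
    [0,0,0],
    [0,0,0],
    [0,0,0],
    [0,0,0]
  ]
}}

```text
time: 3.35
ee_pos: [0.5897, -0.037, 0.2221]
eef_rot: [0.999, -0.046, -0.001, 0.0]
ft_force: [0.6, 0.6, 0.2]
width: 0.0001
grip_force: 0.0
```

Run:
```python
from bench import r
import cv2,numpy as np
s=r.read_state();print(s['time'],s['ee_pos'],s['eef_rot'])
a=r.camera('side')['pixels'][90:240,190:340,::-1];b=r.camera('wrist')['pixels'][60:360,130:430,::-1]
cv2.imwrite('pics/p1.png',np.hstack([cv2.resize(a,(400,400)),cv2.resize(b,(400,400))]))
s=r.read_state();print(s['time'],s['ee_pos'])
```

```text
3.35 [ 0.58969581 -0.03697537  0.22209105] [ 9.98960265e-01 -4.55815077e-02 -8.43982048e-04  5.54426306e-05]
3.45 [ 0.59021674 -0.03702353  0.22325808]
```

View pics/p1.png

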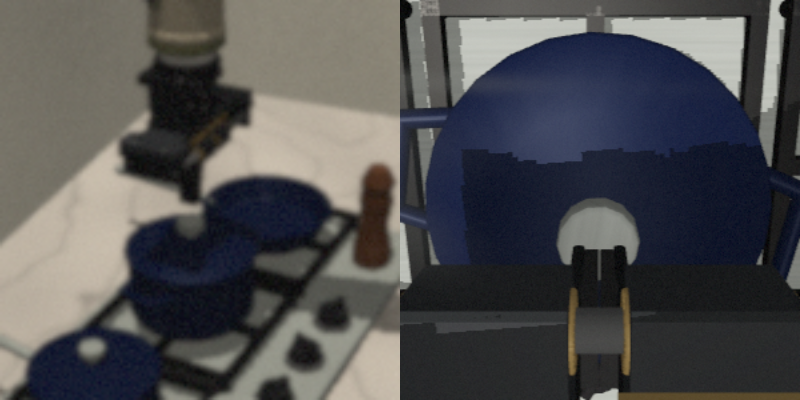

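The closed fingertips stand centred a little above the lid knob in both views: side crop (190,200), wrist crop (600,240). I'll hold here for 2.4 s.

Call:
{"api": "play_rows", "payload": {
  "claw": [1,1,1,1,1,1,1,1],
  "delta_pos": [
    [0,0,0],
    [0,0,0],
    [0,0,0],
    [0,0,0],
    [0,0,0],
    [0,0,0],
    [0,0,0],
    [0,0,0]
  ],
  "delta_rot": [
    [0,0,0],
    [0,0,0],
    [0,0,0],
    [0,0,0],
    [0,0,0],
    [0,0,0],
    [0,0,0],
    [0,0,0]
  ]
}}

```text
time: 4.25
ee_pos: [0.5902, -0.0369, 0.2232]
eef_rot: [0.999, -0.046, -0.0, 0.0]
ft_force: [0.0, -0.2, 0.5]
width: 0.0005
grip_force: 0.0
```

Call:
{"api": "play_rows", "payload": {
  "claw": [1,1,1,1,1,1,1,1],
  "delta_pos": [
    [0,0,0],
    [0,0,0],
    [0,0,0],
    [0,0,0],
    [0,0,0],
    [0,0,0],
    [0,0,0],
    [0,0,0]
  ],
  "delta_rot": [
    [0,0,0],
    [0,0,0],
    [0,0,0],
    [0,0,0],
    [0,0,0],
    [0,0,0],
    [0,0,0],
    [0,0,0]
  ]
}}

```text
time: 5.05
ee_pos: [0.5902, -0.0369, 0.2232]
eef_rot: [0.999, -0.046, -0.0, 0.0]
ft_force: [0.4, -0.8, 0.6]
width: 0.0002
grip_force: 0.0
```

Call:
{"api": "play_rows", "payload": {
  "claw": [1,1,1,1,1,1,1,1],
  "delta_pos": [
    [0,0,0],
    [0,0,0],
    [0,0,0],
    [0,0,0],
    [0,0,0],
    [0,0,0],
    [0,0,0],
    [0,0,0]
  ],
  "delta_rot": [
    [0,0,0],
    [0,0,0],
    [0,0,0],
    [0,0,0],
    [0,0,0],
    [0,0,0],
    [0,0,0],
    [0,0,0]
  ]
}}

```text
time: 5.85
ee_pos: [0.5902, -0.0369, 0.2232]
eef_rot: [0.999, -0.046, 0.0, 0.0]
ft_force: [-0.7, 0.0, -0.8]
width: 0.0005
grip_force: 0.0
```

Call:
{"api": "play_rows", "payload": {
  "claw": [1,1,1,1,1,1,1,1],
  "delta_pos": [
    [0,0,-0.2],
    [0,0,-0.2],
    [-0.176,-0.004,0],
    [-0.176,-0.004,0],
    [-0.176,-0.004,0],
    [-0.176,-0.004,0],
    [0,0,0],
    [0,0,0]
  ],
  "delta_rot": [
    [0,0,0],
    [0,0,0],
    [0,0,0],
    [0,0,0],
    [0,0,0],
    [0,0,0],
    [0,0,0],
    [0,0,0]
  ]
}}

```text
time: 6.65
ee_pos: [0.4502, -0.021, 0.3038]
eef_rot: [0.999, -0.046, 0.001, 0.001]
ft_force: [0.5, 0.9, 0.4]
width: 0.0005
grip_force: 0.0
```

Run:
```python
from bench import r
import cv2,numpy as np
from scipy.spatial.transform import Rotation as R
s=r.read_state();c=r.camera('wrist');print(s['time'],s['ee_pos'],s['eef_rot'])
T=np.eye(4);T[:3,:3]=R.from_quat(s['eef_rot']).as_matrix();T[:3,3]=s['ee_pos'];c['cam_to_world']=T@c['hand_eye'];np.savez('w2.npz',**c)
cv2.imwrite('pics/w2.png',c['pixels'][...,::-1])
```

```text
6.65 [ 0.45017081 -0.02103227  0.30383152] [ 9.98947961e-01 -4.58469491e-02  8.04763115e-04  6.17009631e-04]
```

View pics/w2.png

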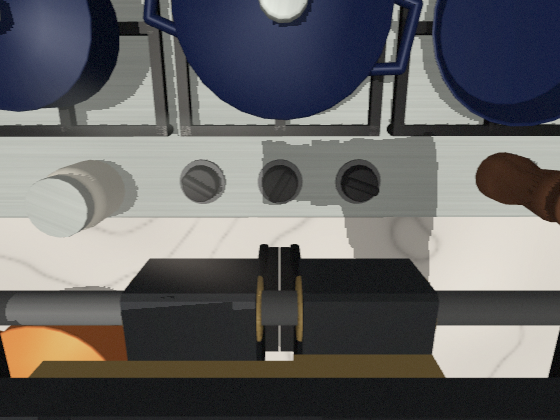

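The wrist view shows all three control knobs; the middle one's top is at about (280,183), the left at (202,183) and the right at (360,182).

Run:
```python
from h import *
t=dict(np.load('top0.npz'));w=dict(np.load('w2.npz'))
for a,u in(((280.6,238.3),(202,183)),((313.6,241.6),(280,183)),((347,244.9),(360,182))):
    print(tri([ray(t,*a),ray(w,*u)]),plane(w,u,.047),plane(w,u,.052))
```

```text
[0.43879534 0.06664329 0.0297486 ] [0.44343072 0.06421176 0.047     ] [0.44446131 0.06306267 0.052     ]
[ 0.43061199 -0.02178161  0.02647348] [ 0.43571375 -0.02078589  0.047     ] [ 0.43684052 -0.02087566  0.052     ]
[ 0.42281114 -0.11307013  0.02178633] [ 0.42891992 -0.10798986  0.047     ] [ 0.43013135 -0.10699283  0.052     ]
```

Call:
{"api": "play_rows", "payload": {
  "claw": [1,1,1,1,1,1,1,1],
  "delta_pos": [
    [-0.098,0.013,0],
    [0,0,0.15],
    [0,0,0.15],
    [0,0,0.15],
    [0,0,0.15],
    [0,0,0.15],
    [0,0,0],
    [0,0,0]
  ],
  "delta_rot": [
    [0,0,0],
    [0,0,0],
    [0,0,0],
    [0,0,0],
    [0,0,0],
    [0,0,0],
    [0,0,0],
    [0,0,0]
  ]
}}

```text
time: 7.5
ee_pos: [0.4311, -0.0214, 0.1536]
eef_rot: [0.999, -0.045, -0.0, -0.0]
ft_force: [-0.2, -0.2, 1.2]
width: 0.0003
grip_force: 0.0
```

Call:
{"api": "play_rows", "payload": {
  "claw": [1,1,1,1,1,1],
  "delta_pos": [
    [0,0,0.08],
    [0,0,0.08],
    [0,0,0.07],
    [0,0,0.05],
    [0,0,0],
    [0,0,0]
  ],
  "delta_rot": [
    [0,0,0],
    [0,0,0],
    [0,0,0],
    [0,0,0],
    [0,0,0],
    [0,0,0]
  ]
}}

```text
time: 8.1
ee_pos: [0.4313, -0.0217, 0.0982]
eef_rot: [0.999, -0.046, 0.001, 0.0]
ft_force: [-0.4, -0.7, 0.4]
width: 0.0004
grip_force: 0.0
```

Run:
```python
from bench import r
import cv2,numpy as np
a=r.camera('side')['pixels'][120:260,230:370,::-1];b=r.camera('wrist')['pixels'][60:360,130:430,::-1]
cv2.imwrite('pics/p2.png',np.hstack([cv2.resize(a,(400,400)),cv2.resize(b,(400,400))]))
s=r.read_state();print(s['time'],s['ee_pos'],s['eef_rot'])
```

```text
8.2 [ 0.43127316 -0.02169982  0.09821313] [ 9.98957602e-01 -4.56412663e-02  7.56805338e-04  1.03136562e-04]
```

View pics/p2.png

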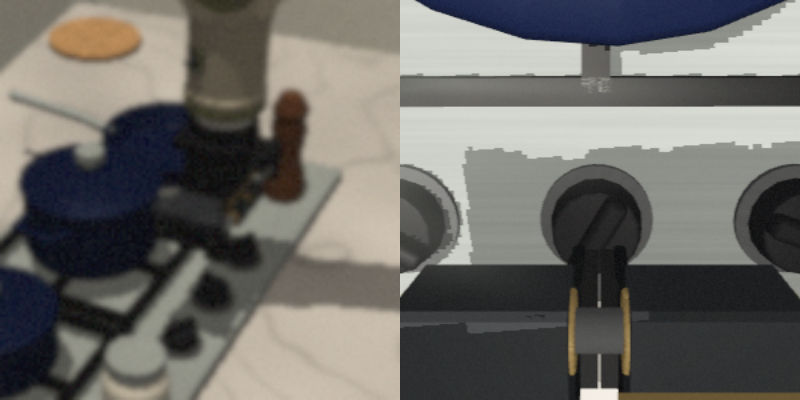

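The fingertips hover over the middle knob (wrist crop (600,225)), laterally centred and clear. I'll lower 2 mm and hold.

Call:
{"api": "play_rows", "payload": {
  "claw": [1,1,1,1,1,1,1,1],
  "delta_pos": [
    [0,0,0.011],
    [0,0,0],
    [0,0,0],
    [0,0,0],
    [0,0,0],
    [0,0,0],
    [0,0,0],
    [0,0,0]
  ],
  "delta_rot": [
    [0,0,0],
    [0,0,0],
    [0,0,0],
    [0,0,0],
    [0,0,0],
    [0,0,0],
    [0,0,0],
    [0,0,0]
  ]
}}

```text
time: 9.0
ee_pos: [0.4305, -0.0217, 0.095]
eef_rot: [0.999, -0.046, 0.0, 0.0]
ft_force: [-0.1, 0.4, 0.3]
width: 0.0004
grip_force: 0.0
```

Call:
{"api": "play_rows", "payload": {
  "claw": [1,1,1,1,1,1,1,1],
  "delta_pos": [
    [0,0,0],
    [0,0,0],
    [0,0,0],
    [0,0,0],
    [0,0,0],
    [0,0,0],
    [0,0,0],
    [0,0,0]
  ],
  "delta_rot": [
    [0,0,0],
    [0,0,0],
    [0,0,0],
    [0,0,0],
    [0,0,0],
    [0,0,0],
    [0,0,0],
    [0,0,0]
  ]
}}

```text
time: 9.8
ee_pos: [0.4305, -0.0217, 0.095]
eef_rot: [0.999, -0.046, 0.0, 0.0]
ft_force: [-0.0, 0.1, -0.6]
width: 0.0005
grip_force: 0.0
```

Call:
{"api": "play_rows", "payload": {
  "claw": [1,1,1,1,1,1,1,1],
  "delta_pos": [
    [0,0,0],
    [0,0,0],
    [0,0,0],
    [0,0,0],
    [0,0,0],
    [0,0,0],
    [0,0,0],
    [0,0,0]
  ],
  "delta_rot": [
    [0,0,0],
    [0,0,0],
    [0,0,0],
    [0,0,0],
    [0,0,0],
    [0,0,0],
    [0,0,0],
    [0,0,0]
  ]
}}

```text
time: 10.6
ee_pos: [0.4306, -0.0217, 0.0951]
eef_rot: [0.999, -0.046, 0.0, 0.0]
ft_force: [0.1, -0.6, -0.0]
width: 0.0005
grip_force: 0.0
```

```bash
python3 -c "
from bench import r
s=r.read_state();print(s['time'],s['ee_pos']);print(r.close_job())"
```

```text
10.6 [ 0.43055863 -0.0217121   0.09505538]
the job is handed in; nothing more can be done
None
```

I pointed at the casserole's lid knob for about 2.5 s, then at the middle control knob for about 2.4 s. I handed the job in at 10.6 s, still pointing about 24 mm above that knob, with no sign of contact in the force readings or pictures.

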